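Switch the multimeter off and press it into its case

ROBOT

A 6-joint arm with a two-finger parallel gripper is mounted at the origin on the work surface. World frame = base frame: x ahead of the robot, y to its left, z up, the work surface at z = 0. Lengths are in m, angles in rad, forces in N, time in s.
With the tool pointing down it reaches from about 0.275 to 0.725 m from the base axis. Payload 5.6 kg.
Tool frame: the origin (TCP) lies on the centre line of the jaws, within the pads' length; the fingertips stand 19 mm ahead of it and the grasp point (between the pads) is the TCP; z points along the fingers, y is the direction in which the jaws open and shut (so a half turn about z gives the same grasp; the last joint's range is limited). The gripper opens to 85 mm and grips with 20 to 120 N. Pads are 22 mm wide; open, the fingers measure 114 mm over their backs; the gripper's body (76 mm by 85 mm) begins 54 mm behind the grasp point. The pads swing forward as they close: fully open they stand 13 mm farther back than shut.
Start: joints at [1.448, 0.255, 0.108, 0, -1.424, -0.285], TCP at [0.218, 0.505, 0.25] pointing down, gripper open.
Joint ranges: [-2.95, 2.95], [-1.21, 1.97], [-1.09, 1.5], [-2.87, 1.71], [-2.94, -0.07], [-3.05, 3.05]. Speed limits (rad/s): [2.57, 2.57, 3.14, 3.14, 3.14, 3.14].

INTERFACE

Orientations are given as a unit quaternion [w, x, y, z].
In Python, from station import ctrl gives the robot as it stands. The module is installed in compiled form; this text tells all that it offers.
- The arm moves only by the tool servo_tool, never from a script. Its argument "steps" is a list of rows, each an object of numbers: "x", "y", "z": the shift along the tool's x, y, z in mm; "yaw": the turn about the tool's z in degrees. A call has 1 to 8 rows; each row shifts and turns the commanded pose from where the row before left it, along the tool's axes as they then stand; what a row does not reach is not made up. A row lasts 1/12 s, in which the tool goes at most 41.7 mm and 7.16 degrees, less where a joint would pass 70% of its speed; a pose out of reach is approached as far as the arm can. A call with a gripper value outside its range is refused whole. "grip" is the finger opening in mm, from 0 to 85.4, set as the call begins (left out, the last holds). The fingers move at their own pace and stop on an object; "squeeze" is the grip in N (left out, the last holds). Time passes only in rows, so rows that do not move let the fingers close. It gives the time, the measured TCP pose, the force and the opening at its end, in the units of the state.
- ctrl.observe(): the state, without advancing time (a new reading comes with each control period).
- ctrl.grab_frame(name): name is "scene" or "top"; returns (picture, depth): 400x640x3 uint8, red, green, blue; 400x640 float32, m along the optical axis (not along the pixel's ray), 0 where there is no reading.
- ctrl.camera_model(name): a dict with "fx", "fy", "cx", "cy" (pixels), "eye" and "orientation" of the camera in the world. Camera axes: x right, y down, z forward; pixel columns grow to the right and rows downward; lengths in m; the calibration is good to about 2 mm. A picture is of the moment at which its call begins. camera_model takes no time and is no camera call.
- ctrl.job_done(): hands the job in, once; it reports no verdict.
The state is a dict: "time_s": time; "joint_positions": joint angles; "joint_vel": joint speeds; "joint_torque": joint torques, N m; "ee_pos": TCP position; "tcp_rot": TCP orientation; "contact_force": force on the tool from outside, world axes, zero at the start; "wrist_torque": the same for the moment, N m; "finger_gap": opening from 0.0 (shut) to 1.0 (fully open).
Only numpy, scipy, OpenCV 4.12 (cv2) and the standard library are available. Lean on these libraries where they do the work, as an engineer would, in place of code of your own. Each camera call takes 0.05 s, during which the arm holds its last target.

TASK

Press the multimeter face up into the foam cutout of its own shape in the open blue case, fully home so that it lies level on the cutout's bottom, and click its dial round to OFF, where the marked end of the grip bar points straight along the meter at the display. Do these in either order, and leave the torch, screwdriver and spray bottle where they are.

Things in the scene. Friction and masses are not known exactly. Their poses are not given: they have to be found in the camera images.
- meter_center (a point): Loose dark-grey multimeter, 360 g, face up, 170 mm long (x), 40 mm thick. Stepped outline: body 56 mm wide from x = -85 to +25 mm, wider display head, 84 mm wide, from x = +25 to +85 mm. Origin: middle of length and width, half-way up, near the centre of mass. x points to the display end, z up out of the face. Grip it across the 56 mm, best near x = -15 mm.
- meter_head (a point): Point on the meter's top face in the middle of the display head, 55 mm along x from the meter's centre, 20 mm above it. The display window spans x = +37 to +73 mm from the meter's centre; between the dial and the display (x = -12 to +30 mm) the top face is flat and clear: the place to push down on.
- dial_grip (a point): Meter's dial: black disc, 42 mm diameter, 8 mm high, on the top face at x = -35 mm from the meter's centre; on it a straight grip bar 40 mm long, 12 mm thick, 14 mm high, with a white line at its pointing end. Origin: dial axis, mid height of the bar (35 mm above meter_center). x runs along the bar to the marked end and turns with the dial; z up.
- dial (a joint): Dial angle (rad), growing clockwise seen from above. Clicks at -0.5, 0, 0.5 and 1.0; at 0 (OFF) the marked end points straight at the display. Stops just beyond the outer two. It starts at 0.5 or 1.0: one or two clicks anticlockwise to OFF. Detents pull it to the nearest click; turning takes under 0.15 N m.
- case: Fixed blue plastic case, open: tray 230 (x) by 240 mm (y), rim 64 mm high, black foam inside with its top 58 mm above the bench; lid laid flat beyond the +x side, 30 mm high, out to x = 342 mm. Origin: under the tray's middle, at bench height; x points to the lid, z up. Two cutouts: the meter's stepped one at y = +40 mm; at y = -62 mm a narrow straight slot holding the torch.
- cutout (a point): Centre of the bottom of the meter's cutout, 28 mm below the foam top; x runs to its wide end (lid side). The meter's outline plus 3.5 mm all round; seated, the meter's centre is 20 mm above this point, axes alike, top face 12 mm above the foam. Springy foam lips on the long sides: the meter drops in about 12 mm freely, then takes 6 to 16 N to push down the last 16 mm; it does not spring back.
- cutout_head (a point): Middle of the cutout's wide end, at the height of the foam's top: 55 mm along x from the cutout's centre.
- torch: Aluminium hand torch, 145 mm long, 33 mm diameter, loose in the straight slot of the case's foam; leave it there. Origin: its middle, at its underside.
- screwdriver: Screwdriver, 160 mm long, lying loose on the bench in front of the robot, between the meter and the case; leave it alone. Origin: its middle, at bench height.
- spray: Pink bottle, 72 mm diameter, 170 mm tall, standing loose on the left of the bench; leave it alone. Origin: centre of its foot.
Things that resemble listed ones, but are neither listed nor needed, are in the scene too. Of the things that look like the part that bears meter_center, the middle-sized one is meant.

How it is judged:
By the outcome, as a careful person would: the job done as asked, in the order asked, and still so for the second after the job is handed in, with the robot touching nothing.
It also fails if it takes over 59 s, if anything falls off the work surface, if the arm or the gripper's body presses on something with over 40 N, if the wrist force passes 120 N, or if a joint passes its speed limit or range.

## Working session

There is one attempt and no reset: what is moved stays moved. The work goes in short steps, Python scripts to look and compute and a tool call to move; the robot and the scene stay as the last step left them, time stands still between calls to the robot, and variables do not carry over. Pictures are saved under pics/ and viewed, and the job is handed in when it is done.

Besides the shell and the picture viewer there is one more tool, called after ">>>" as name(argument=value, ...) on one line, values as JSON. servo_tool: Moves the arm, as the interface text tells. Its arguments: {"type":"object","properties":{"steps":{"type":"array","items":{"type":"object","properties":{"x":{"type":"number"},"y":{"type":"number"},"z":{"type":"number"},"yaw":{"type":"number"}}}},"grip":{"type":"number"},"squeeze":{"type":"number"}},"required":["steps"]}

```bash
mkdir -p pics
cat > h.py <<'E'
import numpy as np, cv2
from station import ctrl
from scipy.spatial.transform import Rotation as R
def cam(n):
    m=ctrl.camera_model(n); q=m["orientation"]; 
    return m, R.from_quat([q[1],q[2],q[3],q[0]]).as_matrix(), np.array(m["eye"])
def grab(n,tag):
    p,d=ctrl.grab_frame(n); np.savez(f"{tag}.npz",p=p,d=d); cv2.imwrite(f"pics/{tag}.png",p[:,:,::-1]); return p,d
def cloud(n,d):
    m,Rm,e=cam(n); v,u=np.mgrid[0:400,0:640]
    P=np.stack([(u-m["cx"])/m["fx"]*d,(v-m["cy"])/m["fy"]*d,d],-1)
    return P@Rm.T+e
def onplane(n,u,v,z):
    m,Rm,e=cam(n); r=Rm@np.array([(u-m["cx"])/m["fx"],(v-m["cy"])/m["fy"],1]); return e+r*(z-e[2])/r[2]
E
python3 - <<'E'
from h import *
for n in("scene","top"):
    grab(n,n+"1"); m,Rm,e=cam(n); print(n,m)
s=ctrl.observe(); print(s["time_s"],s["ee_pos"],s["tcp_rot"],s["finger_gap"],s["contact_force"])
E
```

```text
scene {'fx': 478.30120902371044, 'fy': 478.30120902371044, 'cx': 319.0752058461769, 'cy': 197.48198045253258, 'eye': array([ 1.27032852, -0.03936701,  1.0740424 ]), 'orientation': array([-0.23008661,  0.74369008,  0.59862121, -0.18877996])}
top {'fx': 432.68229321824407, 'fy': 432.68229321824407, 'cx': 324.6405786677583, 'cy': 195.38531110648424, 'eye': array([0.35384989, 0.08387486, 1.13064491]), 'orientation': array([ 0.06887493, -0.6987719 ,  0.70842202, -0.07150052])}
0.1 [0.21790627 0.50453203 0.24948609] [ 8.55068640e-04  9.79277291e-01 -2.02522186e-01 -1.38988839e-04] 1.0023297209179227 [0.17317113 0.47512148 1.02389699]
```

View pics/scene1.png

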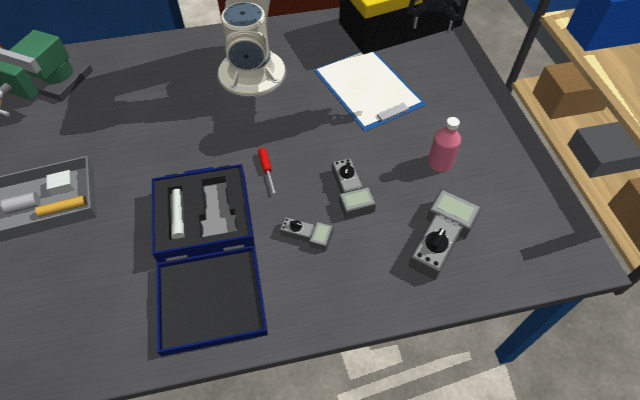

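View pics/top1.png

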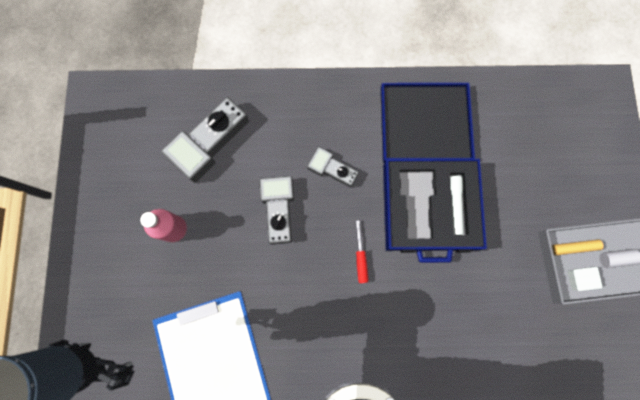

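The top view shows three lookalike meters: large at (205,137), middle at (276,208) and small at (333,167). The middle one fits the description. The cutout is at (418,205), the torch at (457,205) and the screwdriver at (361,252).

Run:
```python
from h import *
t=np.load("top1.npz");s=np.load("scene1.npz")
a=cv2.resize(t["p"][165:255,235:315],None,fx=5,fy=5,interpolation=2)
b=cv2.resize(t["p"][150:260,375:495],None,fx=3.3,fy=4.09,interpolation=2)
cv2.imwrite("pics/crop1.png",np.hstack([a,b[:450]])[:,:,::-1])
c=cv2.resize(s["p"][150:220,320:385],None,fx=6,fy=6,interpolation=2)
d=cv2.resize(s["p"][160:255,145:260],None,fx=3.2,fy=4.42,interpolation=2)
cv2.imwrite("pics/crop2.png",np.hstack([c,d[:420]])[:,:,::-1])
for n,f in(("top",t),("scene",s)):
    P=cloud(n,f["d"]); 
    # objects
    if n=="top":
        C=P[165:255,235:315].reshape(-1,3)
    else: C=P[150:220,320:385].reshape(-1,3)
    print(n,"bench z",np.median(C[np.abs(C[:,2])<.02][:,2]))
    for lo,hi in((.03,.047),(.047,.065)):
        k=(C[:,2]>lo)&(C[:,2]<hi); q=C[k].astype(np.float32); print(lo,k.sum(),np.median(q,0),cv2.minAreaRect(q[:,:2]*1000) if len(q)>3 else 0)
    B=P.reshape(-1,3); k=(B[:,0]>.2)&(B[:,0]<.75)&(B[:,1]<0)&(B[:,1]>-.4)
    print(np.histogram(B[k][:,2],bins=np.arange(-.01,.09,.005)))
```

```text
top bench z -0.0015776203632495989
0.03 1556 [0.56048244 0.20012072 0.03887819] ((555.2192993164062, 169.66705322265625), (194.26625061035156, 147.05364990234375), 5.153921127319336)
0.047 132 [0.5055377  0.19813833 0.05764604] ((505.1419677734375, 198.63873291015625), (38.56929397583008, 38.983097076416016), 73.97074890136719)
(array([ 1119, 14317,  4418,    72,   680,  1647,   428,  1581,   654,
         233,   185,   339,  1556,  3860,   887,    78,     0,     0,
           0]), array([-0.01 , -0.005,  0.   ,  0.005,  0.01 ,  0.015,  0.02 ,  0.025,
        0.03 ,  0.035,  0.04 ,  0.045,  0.05 ,  0.055,  0.06 ,  0.065,
        0.07 ,  0.075,  0.08 ,  0.085]))
scene bench z -4.517913483814695e-05
0.03 1218 [0.5724221  0.19812265 0.04025632] ((541.23291015625, 200.31716918945312), (173.30349731445312, 84.52801513671875), 4.319519996643066)
0.047 126 [0.51039934 0.1969783  0.05191397] ((505.99444580078125, 197.71023559570312), (40.309242248535156, 38.28046417236328), 8.17873477935791)
(array([ 204, 6740, 5549,  156,  342, 2242,  597, 1135,  981,  273,  250,
        335,  730, 3537, 1177,  159,    2,    0,    0]), array([-0.01 , -0.005,  0.   ,  0.005,  0.01 ,  0.015,  0.02 ,  0.025,
        0.03 ,  0.035,  0.04 ,  0.045,  0.05 ,  0.055,  0.06 ,  0.065,
        0.07 ,  0.075,  0.08 ,  0.085]))
```

View pics/crop1.png

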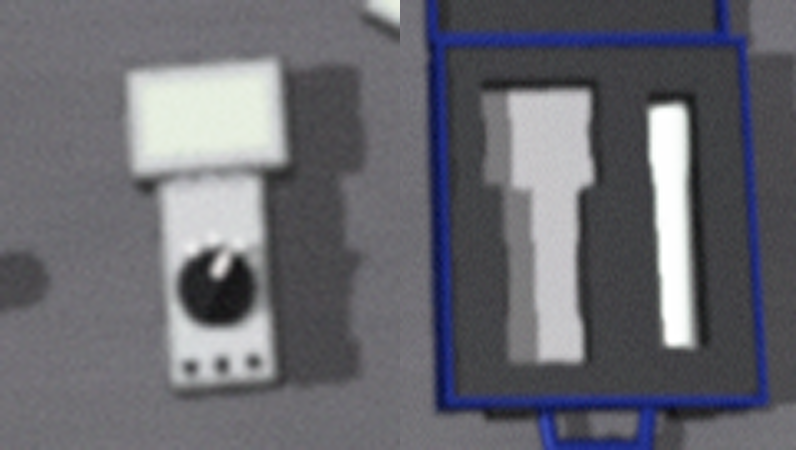

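View pics/crop2.png

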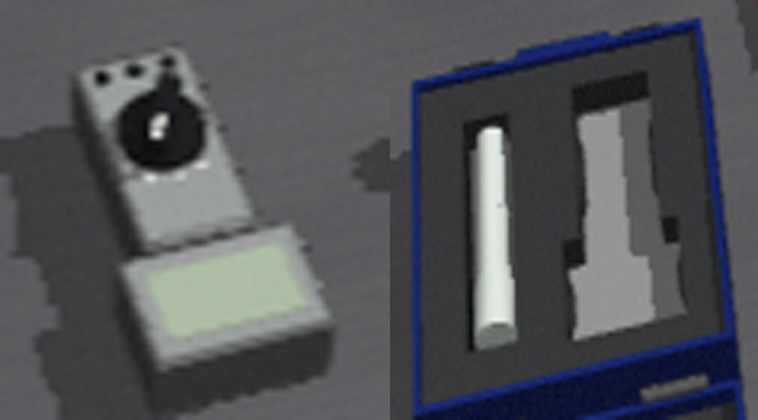

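```bash
cat >> h.py <<'E'
def rect(n,img,z,x0,x1,y0,y1,s=3):
    # rows: x decreasing; cols: y decreasing ; s px/mm
    m,Rm,e=cam(n); X=np.arange(x1,x0,-.001/s); Y=np.arange(y1,y0,-.001/s)
    W=np.stack(np.broadcast_arrays(X[:,None],Y[None,:],z),-1)-e
    c=W@Rm; u=c[...,0]/c[...,2]*m["fx"]+m["cx"]; v=c[...,1]/c[...,2]*m["fy"]+m["cy"]
    return cv2.remap(img,u.astype(np.float32),v.astype(np.float32),cv2.INTER_CUBIC)
E
python3 - <<'E'
from h import *
out=[];o2=[]
for n in("top","scene"):
    p=np.load(n+"1.npz")["p"]
    r=rect(n,p,.04,.44,.65,.13,.27,2.5); out.append(r)
    r=rect(n,p,.058,.40,.68,-.30,-.02,1.4); o2.append(r)
def grid(r,x1,y1,s):
    r=r.copy()
    for k in range(0,r.shape[0],int(20*s)): cv2.line(r,(0,k),(6,k),(255,255,0),1)
    for k in range(0,r.shape[1],int(20*s)): cv2.line(r,(k,0),(k,6),(255,255,0),1)
    return r
cv2.imwrite("pics/rm.png",np.hstack([grid(r,0,0,2.5) for r in out])[:,:,::-1])
cv2.imwrite("pics/rc.png",np.hstack([grid(r,0,0,1.4) for r in o2])[:,:,::-1])
print(out[0].shape,o2[0].shape)
E
```

```text
(525, 350, 3) (392, 392, 3)
```

View pics/rm.png

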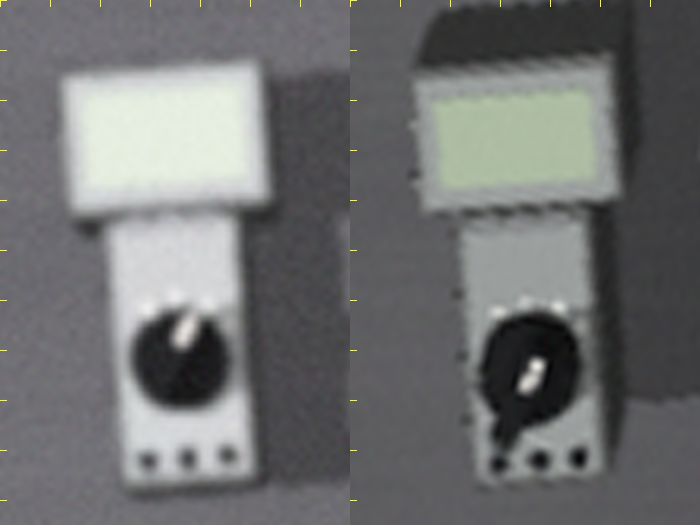

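View pics/rc.png

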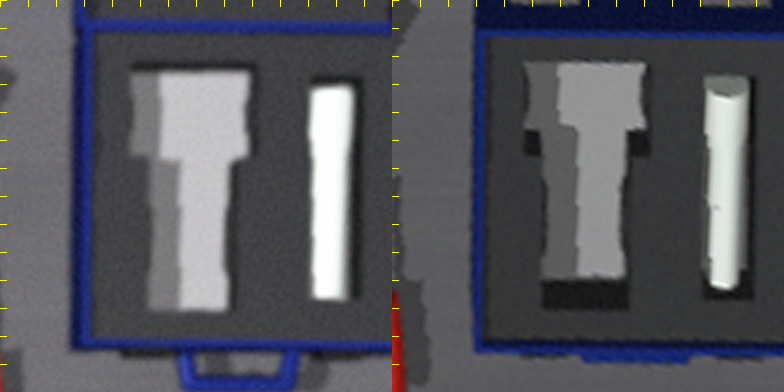

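The top view puts the dial's white mark at about (188,330) px in the rectified crop. That is roughly 30° clockwise of the meter axis, so the dial is at 0.5 and needs one click anticlockwise. Next I fit the outlines numerically.

```bash
cat >> h.py <<'E'
from scipy.optimize import minimize
def poly(g=0):
    return np.array([[-85-g,-28-g],[25-g,-28-g],[25-g,-42-g],[85+g,-42-g],[85+g,42+g],[25-g,42+g],[25-g,28+g],[-85-g,28+g]],float)
def place(Q,p):
    c,s=np.cos(p[2]),np.sin(p[2]); return np.stack([p[0]+c*Q[:,0]-s*Q[:,1],p[1]+s*Q[:,0]+c*Q[:,1]],1) # mm
def topix(W,x1,y1,s): return np.stack([(y1*1000-W[:,1])*s-.5,(x1*1000-W[:,0])*s-.5],1)
def fill(shape,pix):
    M=np.zeros(shape,np.uint8); cv2.fillPoly(M,[np.round(pix*16).astype(np.int32)],255,cv2.LINE_AA,4); return M.astype(np.float32)/255
def fitmask(mask,x1,y1,s,g,p0):
    mask=cv2.GaussianBlur(mask.astype(np.float32),(0,0),s*1.5)
    f=lambda p:((cv2.GaussianBlur(fill(mask.shape,topix(place(poly(g),[p[0],p[1],p[2]/50]),x1,y1,s)),(0,0),s*1.5)-mask)**2).mean()*100
    r=minimize(f,[p0[0],p0[1],p0[2]*50],method="Nelder-Mead",options=dict(initial_simplex=np.array([p0[0],p0[1],p0[2]*50])+np.array([[0,0,0],[6,0,0],[0,6,0],[0,0,4]])))
    return [r.x[0],r.x[1],r.x[2]/50],r.fun
E
python3 - <<'E'
from h import *
vis=[]
s=2.
for n in("top","scene"):
    f=np.load(n+"1.npz"); p=f["p"]; P=cloud(n,f["d"])
    zf=P[...,2].astype(np.float32)
    # local foam z
    A=(.44,.65,.13,.27)
    img=rect(n,p,.04,*A,s).astype(np.float32); z=rect(n,zf,.04,*A,s)
    g=img.mean(2); 
    hi=np.percentile(g,80)
    thr={'top':130,'scene':118}[n]
    m1=(z>.025)
    print(n,"meter depth",fitmask(m1,A[1],A[3],s,0,[545,199,.08]))
    m2=cv2.morphologyEx((g>thr).astype(np.uint8),cv2.MORPH_CLOSE,np.ones((5,5)))
    cs,_=cv2.findContours(m2,0,1); c=max(cs,key=cv2.contourArea); m2[:]=0; cv2.drawContours(m2,[c],-1,1,-1)
    r=fitmask(m2>0,A[1],A[3],s,0,[545,199,.08]); print(n,"meter color",r)
    v=img.astype(np.uint8).copy(); cv2.polylines(v,[np.round(topix(place(poly(),r[0]),A[1],A[3],s)).astype(int)],True,(255,0,0),1); vis.append(v)
    A=(.42,.65,-.24,-.05); zc=.058
    img=rect(n,p,zc,*A,s); z=rect(n,zf,zc,*A,s)
    m3=(z<.05).astype(np.uint8)
    k,l,st,ce=cv2.connectedComponentsWithStats(m3); print([(x[4],c) for x,c in zip(st,ce) if x[4]>3000])
    col=int((A[3]*1000+140)*s); row=int((A[1]*1000-530)*s); m3=l==l[row,col]
    r=fitmask(m3,A[1],A[3],s,3.5,[530,-140,0]); print(n,"cutout",r)
    v=img.copy(); v[m3,2]=255; cv2.polylines(v,[np.round(topix(place(poly(3.5),r[0]),A[1],A[3],s)).astype(int)],True,(255,0,0),1); vis.append(v[:420])
H=max(v.shape[0] for v in vis)
cv2.imwrite("pics/fit.png",cv2.resize(np.hstack([cv2.copyMakeBorder(v,0,H-v.shape[0],0,0,0) for v in vis]),None,fx=.6,fy=.6,interpolation=3)[:,:,::-1])
E
```

```text
top meter depth ([np.float64(538.5195011832848), np.float64(199.49346761208648), np.float64(0.07257416130076311)], np.float64(0.819835364818573))
top meter color ([np.float64(541.0121356947477), np.float64(200.96838684899183), np.float64(0.06824279256414253)], np.float64(5.384552955627441))
[(np.int32(90938), array([216.79372759, 234.87777387])), (np.int32(31161), array([ 68.61143737, 275.61092391])), (np.int32(49855), array([213.73645572, 192.5357938 ]))]
top cutout ([np.float64(545.4263082217441), np.float64(-157.09667854286226), np.float64(-0.010791154874562217)], np.float64(0.5147082209587097))
scene meter depth ([np.float64(546.2649461755616), np.float64(198.39783310896246), np.float64(0.07168628221741273)], np.float64(1.5307310819625854))
scene meter color ([np.float64(541.8934099875881), np.float64(198.5706357284615), np.float64(0.0978821243975711)], np.float64(22.3598575592041))
[(np.int32(92615), array([217.0681747 , 242.20571182])), (np.int32(30529), array([ 56.82780307, 263.57155491])), (np.int32(48586), array([215.02702425, 184.50487795]))]
scene cutout ([np.float64(550.2318507713744), np.float64(-157.45540570774446), np.float64(-0.006256363358568844)], np.float64(0.9152551293373108))
```

View pics/fit.png

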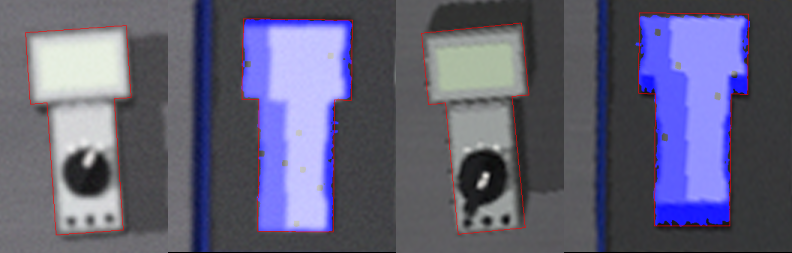

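>>> servo_tool(steps=[{"x": 25.3, "y": 9.9}, {"x": 25.3, "y": 9.9}, {"x": 25.3, "y": 9.9}, {"x": 25.3, "y": 9.9}, {"x": 25.3, "y": 9.9}, {"x": 25.3, "y": 9.9}, {"x": 25.3, "y": 9.9}, {"x": 25.3, "y": 9.9}], grip=85)

```text
validation failed for argument at $.st...
```

>>> servo_tool(steps=[{"x": 25.3, "y": 9.9}, {"x": 25.3, "y": 9.9}, {"x": 25.3, "y": 9.9}, {"x": 25.3, "y": 9.9}, {"x": 25.3, "y": 9.9}, {"x": 25.3, "y": 9.9}, {"x": 25.3, "y": 9.9}, {"x": 25.3, "y": 9.9}])

```text
validation failed for argument at $.st...
```

>>> servo_tool(steps=[{"z": 18, "yaw": -3.44}, {"z": 18, "yaw": -3.44}, {"z": 18, "yaw": -3.44}, {"z": 18, "yaw": -3.44}, {"z": 18, "yaw": -3.44}, {"z": 18, "yaw": -3.44}, {"z": 18, "yaw": -3.44}, {"z": 18, "yaw": -3.44}])

```text
validation failed for argument at $.st...
```

>>> servo_tool(steps=[{"x": 25.3, "y": 9.9, "z": 0, "yaw": 0}, {"x": 25.3, "y": 9.9, "z": 0, "yaw": 0}, {"x": 25.3, "y": 9.9, "z": 0, "yaw": 0}, {"x": 25.3, "y": 9.9, "z": 0, "yaw": 0}, {"x": 25.3, "y": 9.9, "z": 0, "yaw": 0}, {"x": 25.3, "y": 9.9, "z": 0, "yaw": 0}, {"x": 25.3, "y": 9.9, "z": 0, "yaw": 0}, {"x": 25.3, "y": 9.9, "z": 0, "yaw": 0}], grip=85)

```text
time_s: 0.77
ee_pos: [0.373, 0.3507, 0.2499]
tcp_rot: [0.0, 0.979, -0.202, -0.0]
contact_force: [0.3, 0.7, -0.4]
finger_gap: 0.992
```

>>> servo_tool(steps=[{"x": 25.3, "y": 9.9, "z": 0, "yaw": 0}, {"x": 25.3, "y": 9.9, "z": 0, "yaw": 0}, {"x": 25.3, "y": 9.9, "z": 0, "yaw": 0}, {"x": 25.3, "y": 9.9, "z": 0, "yaw": 0}, {"x": 25.3, "y": 9.9, "z": 0, "yaw": 0}, {"x": 25.3, "y": 9.9, "z": 0, "yaw": 0}, {"x": 25.3, "y": 9.9, "z": 0, "yaw": 0}, {"x": 25.3, "y": 9.9, "z": 0, "yaw": 0}])

```text
time_s: 1.43
ee_pos: [0.5275, 0.1978, 0.2498]
tcp_rot: [0.0, 0.979, -0.202, -0.0]
contact_force: [-0.3, 0.6, -1.0]
finger_gap: 0.995
```

>>> servo_tool(steps=[{"x": 0, "y": 0, "z": 18, "yaw": -3.44}, {"x": 0, "y": 0, "z": 18, "yaw": -3.44}, {"x": 0, "y": 0, "z": 18, "yaw": -3.44}, {"x": 0, "y": 0, "z": 18, "yaw": -3.44}, {"x": 0, "y": 0, "z": 18, "yaw": -3.44}, {"x": 0, "y": 0, "z": 18, "yaw": -3.44}, {"x": 0, "y": 0, "z": 18, "yaw": -3.44}, {"x": 0, "y": 0, "z": 18, "yaw": -3.44}])

```text
time_s: 2.1
ee_pos: [0.5265, 0.1988, 0.105]
tcp_rot: [0.0, 0.999, 0.038, -0.0]
contact_force: [-0.0, -0.2, 0.2]
finger_gap: 0.992
```

```bash
cat >> h.py <<'E'
def st():
    s=ctrl.observe(); q=s["tcp_rot"]; M=R.from_quat([q[1],q[2],q[3],q[0]]).as_matrix(); return s,np.array(s["ee_pos"])*1000,M
def plan(x,y,z,psi):
    s,p,M=st(); d=M.T@(np.array([x,y,z])-p); a=np.degrees(np.arctan2(M[1,0],M[0,0]))
    print("t",s["time_s"],"tcp",p.round(1),"ang",a.round(2),"tool shift",d.round(1),"yaw",round(-(psi-a),2),"F",np.round(s["contact_force"],1),"gap",s["finger_gap"])
E
python3 - <<'E'
from h import *
plan(526.5,198.6,34,4.07)
p,d=grab("scene","scene2"); p,d=grab("top","top2")
E
```

```text
t 2.1 tcp [526.5 198.8 105. ] ang 4.32 tool shift [ 0.   0.1 71. ] yaw 0.25 F [-0.  -0.2  0.2] gap 0.991848139432468
```

View pics/scene2.png

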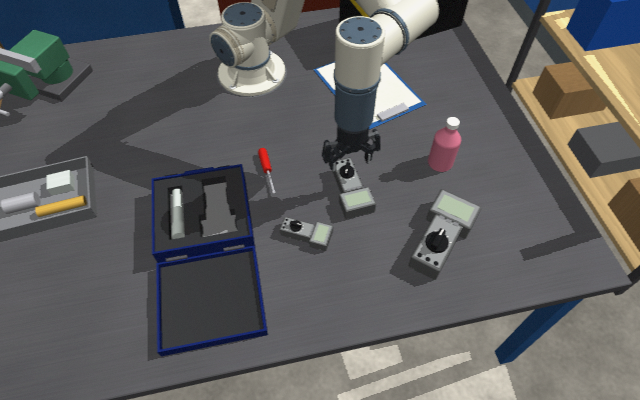

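The open fingers at (350,150) straddle the middle meter as planned. I'll descend and grip.

>>> servo_tool(steps=[{"x": 0, "y": 0, "z": 12, "yaw": 0.25}, {"x": 0, "y": 0, "z": 12, "yaw": 0}, {"x": 0, "y": 0, "z": 12, "yaw": 0}, {"x": 0, "y": 0, "z": 12, "yaw": 0}, {"x": 0, "y": 0, "z": 12, "yaw": 0}, {"x": 0, "y": 0, "z": 11, "yaw": 0}, {"x": 0, "y": 0, "z": 0, "yaw": 0}])

```text
time_s: 2.78
ee_pos: [0.526, 0.1985, 0.0341]
tcp_rot: [0.001, 0.999, 0.033, -0.001]
contact_force: [-0.9, -0.7, -0.7]
finger_gap: 0.994
```

>>> servo_tool(steps=[{"x": 0, "y": 0, "z": 0, "yaw": 0}, {"x": 0, "y": 0, "z": 0, "yaw": 0}, {"x": 0, "y": 0, "z": 0, "yaw": 0}, {"x": 0, "y": 0, "z": 0, "yaw": 0}, {"x": 0, "y": 0, "z": 0, "yaw": 0}, {"x": 0, "y": 0, "z": 0, "yaw": 0}, {"x": 0, "y": 0, "z": 0, "yaw": 0}, {"x": 0, "y": 0, "z": 0, "yaw": 0}], grip=45, squeeze=50)

```text
time_s: 3.45
ee_pos: [0.5278, 0.1994, 0.0369]
tcp_rot: [-0.0, 0.999, 0.034, 0.001]
contact_force: [0.1, -0.0, 6.6]
finger_gap: 0.645
```

>>> servo_tool(steps=[{"x": 0, "y": 0, "z": -10, "yaw": 0}, {"x": 0, "y": 0, "z": -20, "yaw": 0}, {"x": 0, "y": 0, "z": -25, "yaw": 0}, {"x": 0, "y": 0, "z": -25, "yaw": 0}, {"x": 0, "y": 0, "z": -20, "yaw": 0}, {"x": 0, "y": 0, "z": -10, "yaw": 0}, {"x": 0, "y": 0, "z": 0, "yaw": 0}])

```text
time_s: 4.03
ee_pos: [0.5279, 0.1995, 0.1479]
tcp_rot: [-0.001, 0.999, 0.034, 0.002]
contact_force: [0.4, 1.5, -4.0]
finger_gap: 0.647
```

Run:
```python
from h import *
# cutout centre -> TCP 15 mm back
c=np.array([546.6,-158]);a=-.008
g=c-15*np.array([np.cos(a),np.sin(a)])
plan(g[0],g[1],160,np.degrees(a))
p,d=grab("scene","scene3"); p2,d=grab("top","top3")
cv2.imwrite("pics/c3.png",cv2.resize(np.hstack([p[100:230,280:410],p2[140:270,220:350]]),None,fx=3,fy=3,interpolation=2)[:,:,::-1])
```

```text
t 4.0333 tcp [527.9 199.5 147.9] ang 3.9 tool shift [-20.6 356.8 -13. ] yaw 4.36 F [ 0.4  1.5 -4. ] gap 0.6466045694620473
```

View pics/c3.png

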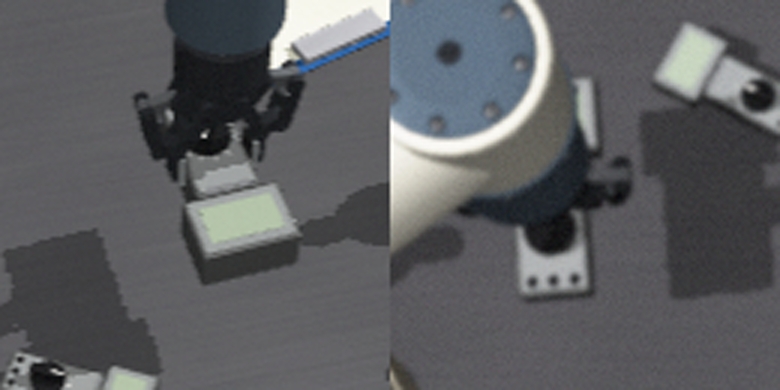

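>>> servo_tool(steps=[{"x": -1, "y": 14, "z": 0, "yaw": 0}, {"x": -1.4, "y": 24, "z": 0, "yaw": 0}, {"x": -1.4, "y": 26, "z": 0, "yaw": 0}, {"x": -1.4, "y": 26, "z": 0, "yaw": 0}, {"x": -1.4, "y": 26, "z": 0, "yaw": 0}, {"x": -1.4, "y": 26, "z": 0, "yaw": 0}, {"x": -1.4, "y": 26, "z": 0, "yaw": 0}, {"x": -1.4, "y": 26, "z": 0, "yaw": 0}])

```text
time_s: 4.8
ee_pos: [0.5278, 0.0028, 0.1434]
tcp_rot: [0.0, 0.999, 0.034, -0.002]
contact_force: [0.0, 0.1, -3.1]
finger_gap: 0.643
```

>>> servo_tool(steps=[{"x": -1.4, "y": 26, "z": 0, "yaw": 0}, {"x": -1.4, "y": 26, "z": 0, "yaw": 0}, {"x": -1.4, "y": 26, "z": 0, "yaw": 0}, {"x": -1.4, "y": 26, "z": 0, "yaw": 0}, {"x": -1.4, "y": 24, "z": 0, "yaw": 0}, {"x": -1.4, "y": 20, "z": 0, "yaw": 0}, {"x": -1.4, "y": 14.8, "z": 0, "yaw": 0}])

```text
time_s: 5.38
ee_pos: [0.529, -0.1604, 0.1432]
tcp_rot: [-0.0, 0.999, 0.033, -0.002]
contact_force: [0.2, -0.5, -2.6]
finger_gap: 0.643
```

>>> servo_tool(steps=[{"x": 0, "y": 0, "z": 0, "yaw": 1.4}, {"x": 0, "y": 0, "z": 0, "yaw": 1.5}, {"x": 0, "y": 0, "z": 0, "yaw": 1.46}, {"x": 0, "y": 0, "z": 0, "yaw": 0}, {"x": 0, "y": 0, "z": 0, "yaw": 0}])

```text
time_s: 5.8
ee_pos: [0.5298, -0.1583, 0.1441]
tcp_rot: [-0.0, 1.0, -0.004, -0.001]
contact_force: [0.0, -0.3, -3.4]
finger_gap: 0.646
```

Run:
```python
from h import *
c=np.array([546.6,-158]);a=-.008
g=c-15*np.array([np.cos(a),np.sin(a)])
plan(g[0],g[1],100,np.degrees(a))
p,d=grab("scene","scene4"); p2,d2=grab("top","top4")
cv2.imwrite("pics/c4.png",cv2.resize(np.hstack([p[110:260,140:270],p2[130:280,370:500]]),None,fx=3,fy=3,interpolation=2)[:,:,::-1])
```

```text
t 5.8 tcp [ 529.8 -158.3  144.1] ang -0.44 tool shift [ 1.9 -0.4 44.1] yaw 0.02 F [ 0.  -0.3 -3.4] gap 0.6461722956018484
```

View pics/c4.png

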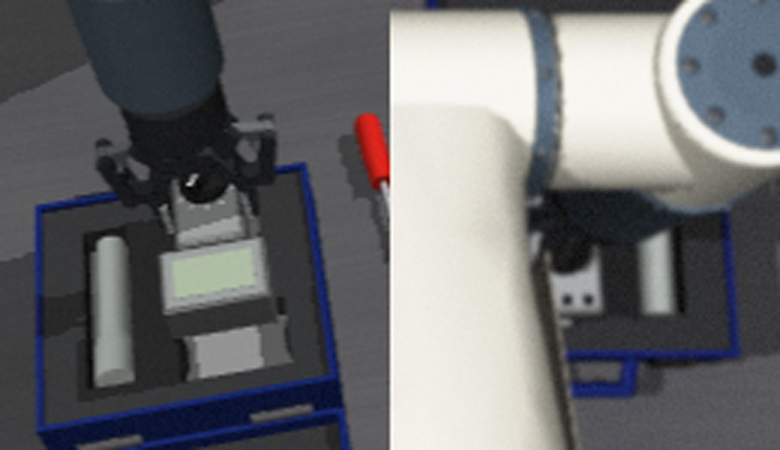

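Run:
```python
from h import *
f=np.load("scene4.npz"); P=cloud("scene",f["d"]); 
k=(P[...,0]>.57)&(P[...,0]<.63)&(abs(P[...,1]+.158)<.045)&(P[...,2]>.13)&(P[...,2]<.16)
Q=P[k]; print("head z",np.median(Q[:,2]),k.sum())
A=np.c_[Q[:,0]-.6,Q[:,1]+.158,np.ones(len(Q))]; print("plane",np.linalg.lstsq(A,Q[:,2],rcond=None)[0])
zt=np.median(Q[:,2])
B=(.50,.67,-.24,-.08); s=3
r=rect("scene",f["p"],float(zt),*B,s)
g=cv2.cvtColor(r,cv2.COLOR_RGB2GRAY)
m=(g>105).astype(np.uint8)
v=r.copy(); 
for x in range(500,671,10): cv2.line(v,(0,int((670-x)*s)),(5 if x%50 else 15,int((670-x)*s)),(255,255,0))
for y in range(-240,-79,10): cv2.line(v,(int((-80-y)*s),0),(int((-80-y)*s),5 if y%50 else 15),(255,255,0))
cv2.imwrite("pics/r4.png",v[:,:,::-1]); print(v.shape)
```

```text
head z 0.1468384960088317 869
plane [-0.11170514  0.0012059   0.14624079]
(511, 480, 3)
```

View pics/r4.png

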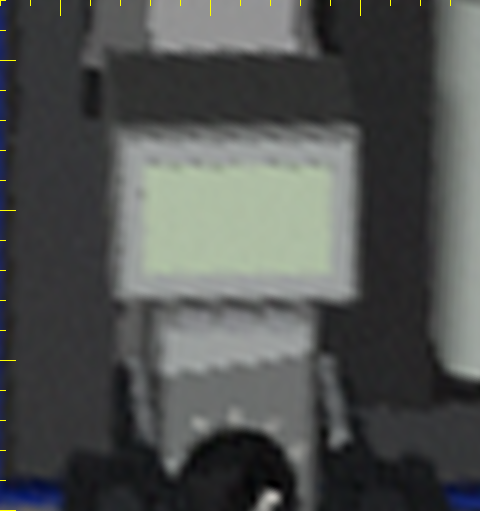

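>>> servo_tool(steps=[{"x": 1, "y": -0.2, "z": 8, "yaw": 0}, {"x": 1, "y": -0.1, "z": 10, "yaw": 0}, {"x": 0.8, "y": 0, "z": 10, "yaw": 0}, {"x": 0, "y": 0, "z": 10, "yaw": 0}, {"x": 0, "y": 0, "z": 6, "yaw": 0}, {"x": 0, "y": 0, "z": 0, "yaw": 0}])

```text
time_s: 6.4
ee_pos: [0.5321, -0.1579, 0.0989]
tcp_rot: [-0.0, 1.0, -0.004, -0.002]
contact_force: [-0.5, 0.5, -3.0]
finger_gap: 0.639
```

Run:
```python
from h import *
plan(532.6,-158,83,-.46)
p,d=grab("scene","scene5"); p2,d2=grab("top","top5")
cv2.imwrite("pics/c5.png",cv2.resize(np.hstack([p[140:260,140:270],p2[150:270,370:500]]),None,fx=3,fy=3,interpolation=2)[:,:,::-1])
```

```text
t 6.4 tcp [ 532.1 -157.9   98.9] ang -0.47 tool shift [ 0.6  0.1 15.9] yaw -0.01 F [-0.5  0.5 -3. ] gap 0.6387258182554891
```

View pics/c5.png

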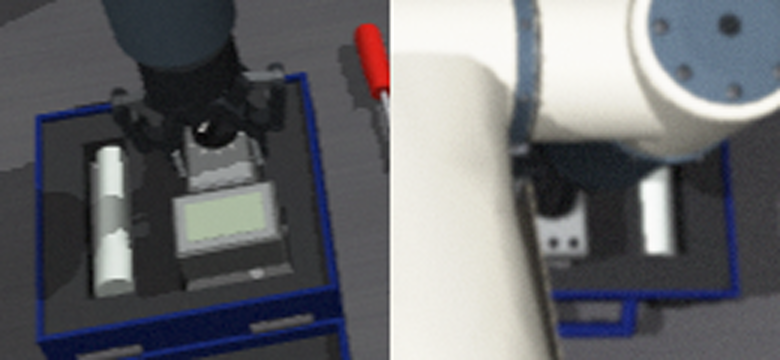

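Run:
```python
from h import *
f=np.load("scene5.npz"); s=4.5
B=(.56,.66,-.225,-.095)
o=[]
for z in(.058,.102):
    r=rect("scene",f["p"],z,*B,s).copy()
    for g,p in ((3.5,[546.6,-158,-.008]),(0,[546.6,-158,-.008])):
        cv2.polylines(r,[np.round(topix(place(poly(g),p),B[1],B[3],s)).astype(int)],True,(255,0,0) if g else (0,255,0),1)
    o.append(r)
cv2.imwrite("pics/r5.png",cv2.resize(np.hstack(o),None,fx=.68,fy=.68)[:,:,::-1]); print(o[0].shape)
```

```text
(450, 585, 3)
```

View pics/r5.png

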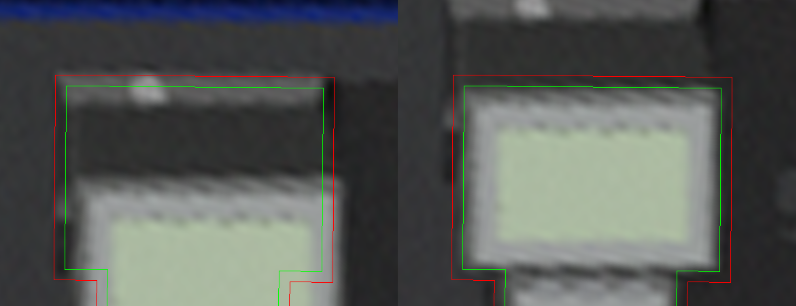

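The red cutout outline lies on the foam edge, and the meter head is within about 1 mm of the green target. I'll nudge it +1 mm in x and +0.5 mm in world y, then lower it.

>>> servo_tool(steps=[{"x": 1, "y": -0.5, "z": 2, "yaw": 0}, {"x": 0.3, "y": 0, "z": 3, "yaw": 0}, {"x": 0, "y": 0, "z": 3, "yaw": 0}, {"x": 0, "y": 0, "z": 2, "yaw": 0}, {"x": 0, "y": 0, "z": 0, "yaw": 0}])

```text
time_s: 6.92
ee_pos: [0.5344, -0.1576, 0.0907]
tcp_rot: [-0.0, 1.0, -0.004, -0.0]
contact_force: [-0.9, -0.9, -3.0]
finger_gap: 0.641
```

>>> servo_tool(steps=[{"x": 0, "y": 0, "z": 2, "yaw": 0}, {"x": 0, "y": 0, "z": 2, "yaw": 0}, {"x": 0, "y": 0, "z": 1, "yaw": 0}, {"x": 0, "y": 0, "z": 0, "yaw": 0}])

```text
time_s: 7.25
ee_pos: [0.5347, -0.1577, 0.0861]
tcp_rot: [0.0, 1.0, -0.004, -0.0]
contact_force: [0.1, 0.1, -2.3]
finger_gap: 0.644
```

Run:
```python
from h import *
plan(533.6,-157.5,83,-.46)
p,d=grab("scene","scene6")
cv2.imwrite("pics/c6.png",cv2.resize(p[140:260,140:270],None,fx=4,fy=4,interpolation=2)[:,:,::-1])
```

```text
t 7.25 tcp [ 534.7 -157.7   86.1] ang -0.45 tool shift [-1.1 -0.2  3.1] yaw 0.01 F [ 0.1  0.1 -2.3] gap 0.6435180233030411
```

View pics/c6.png

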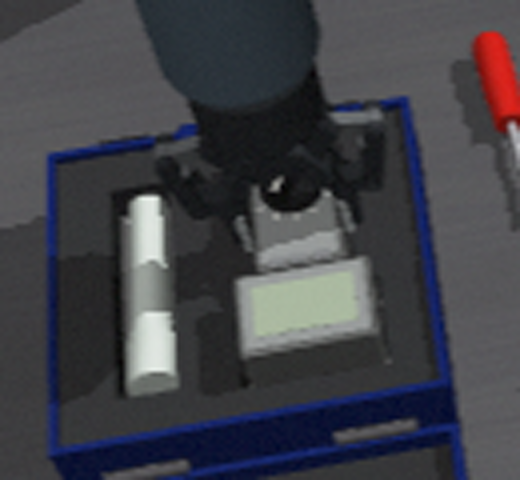

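>>> servo_tool(steps=[{"x": 0, "y": 0, "z": 1.5, "yaw": 0}, {"x": 0, "y": 0, "z": 1.5, "yaw": 0}, {"x": 0, "y": 0, "z": 1, "yaw": 0}, {"x": 0, "y": 0, "z": 0, "yaw": 0}])

```text
time_s: 7.63
ee_pos: [0.5354, -0.1585, 0.0833]
tcp_rot: [0.001, 1.0, -0.004, 0.001]
contact_force: [-1.5, -4.9, 3.7]
finger_gap: 0.64
```

>>> servo_tool(steps=[{"x": 0, "y": 0, "z": 1, "yaw": 0}, {"x": 0, "y": 0, "z": 1, "yaw": 0}, {"x": 0, "y": 0, "z": 0, "yaw": 0}, {"x": 0, "y": 0, "z": 0, "yaw": 0}])

```text
time_s: 7.97
ee_pos: [0.5357, -0.1587, 0.0825]
tcp_rot: [0.001, 1.0, -0.004, 0.001]
contact_force: [-2.9, -3.6, 10.8]
finger_gap: 0.638
```

>>> servo_tool(steps=[{"x": 0, "y": 0, "z": 0, "yaw": 0}, {"x": 0, "y": 0, "z": 0, "yaw": 0}, {"x": 0, "y": 0, "z": 0, "yaw": 0}, {"x": 0, "y": 0, "z": 0, "yaw": 0}, {"x": 0, "y": 0, "z": 0, "yaw": 0}], grip=80)

```text
time_s: 8.38
ee_pos: [0.5346, -0.1574, 0.0799]
tcp_rot: [-0.0, 1.0, -0.004, -0.0]
contact_force: [0.4, -0.1, -0.3]
finger_gap: 0.937
```

>>> servo_tool(steps=[{"x": 0, "y": 0, "z": -10, "yaw": 0}, {"x": 0, "y": 0, "z": -20, "yaw": 0}, {"x": 0, "y": 0, "z": -20, "yaw": 0}, {"x": 0, "y": 0, "z": -20, "yaw": 0}, {"x": 0, "y": 0, "z": -10, "yaw": 0}, {"x": 0, "y": 0, "z": 0, "yaw": 0}])

```text
time_s: 8.88
ee_pos: [0.5363, -0.1579, 0.1634]
tcp_rot: [0.0, 1.0, -0.004, 0.003]
contact_force: [0.8, -0.7, 0.5]
finger_gap: 0.938
```

Run:
```python
from h import *
plan(533.6,-157.5,83,-.46)
p,d=grab("scene","scene7")
cv2.imwrite("pics/c7.png",cv2.resize(p[140:260,140:270],None,fx=4,fy=4,interpolation=2)[:,:,::-1])
P=cloud("scene",d)
for a,b,c in((.575,.63,"head"),(.535,.56,"mid"),(.47,.485,"tail")):
    k=(P[...,0]>a)&(P[...,0]<b)&(abs(P[...,1]+.158)<.022)&(P[...,2]>.06)&(P[...,2]<.1); Q=P[k]; print(c,k.sum(),np.median(Q,0))
    if c=="head":
        k=(P[...,0]>a)&(P[...,0]<b)&(abs(P[...,1]+.158)<.036)&(P[...,2]>.07)&(P[...,2]<.1);Q=P[k]
        for s in (-.03,0,.03): q=Q[abs(Q[:,1]+.158-s)<.008]; print(s,np.median(q[:,2]))
k=(P[...,0]>.44)&(P[...,0]<.64)&(abs(P[...,1]+.092)<.01);print("foam",np.median(P[k][:,2]))
```

```text
t 8.8833 tcp [ 536.3 -157.9  163.4] ang -0.43 tool shift [-3.1 -0.5 80.4] yaw 0.03 F [ 0.8 -0.7  0.5] gap 0.9383654811520397
head 343 [ 0.60417006 -0.15791076  0.08686455]
-0.03 0.0871308719927254
0 0.08676384801797327
0.03 0.0867313095819594
mid 148 [ 0.54686063 -0.15769557  0.08655322]
tail 68 [ 0.47772495 -0.16192683  0.08664455]
foam 0.25859887063814246
```

View pics/c7.png

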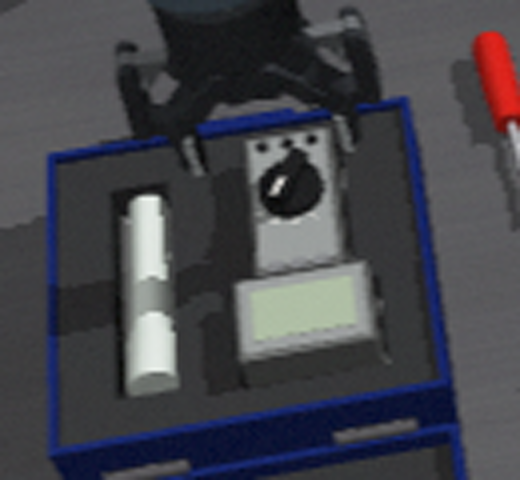

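>>> servo_tool(steps=[{"x": 6, "y": 0, "z": 0, "yaw": 0}, {"x": 6, "y": 0, "z": 0, "yaw": 0}, {"x": 6, "y": 0, "z": 0, "yaw": 0}, {"x": 0, "y": 0, "z": 5, "yaw": 0}, {"x": 0, "y": 0, "z": 10, "yaw": 0}, {"x": 0, "y": 0, "z": 12, "yaw": 0}, {"x": 0, "y": 0, "z": 12, "yaw": 0}, {"x": 0, "y": 0, "z": 10, "yaw": 0}], grip=0, squeeze=40)

```text
time_s: 9.6
ee_pos: [0.5518, -0.1576, 0.1091]
tcp_rot: [-0.0, 1.0, -0.004, -0.001]
contact_force: [-0.7, -0.5, -0.8]
finger_gap: -0.002
```

>>> servo_tool(steps=[{"x": 0, "y": 0, "z": 2, "yaw": 0}, {"x": 0, "y": 0, "z": 2, "yaw": 0}, {"x": 0, "y": 0, "z": 2, "yaw": 0}, {"x": 0, "y": 0, "z": 2, "yaw": 0}, {"x": 0, "y": 0, "z": 0, "yaw": 0}])

```text
time_s: 10.02
ee_pos: [0.5532, -0.1578, 0.1049]
tcp_rot: [0.0, 1.0, -0.004, 0.001]
contact_force: [-2.6, 0.6, 5.3]
finger_gap: 0.005
```

>>> servo_tool(steps=[{"x": 0, "y": 0, "z": 2, "yaw": 0}, {"x": 0, "y": 0, "z": 2, "yaw": 0}, {"x": 0, "y": 0, "z": 2, "yaw": 0}, {"x": 0, "y": 0, "z": 0, "yaw": 0}])

```text
time_s: 10.35
ee_pos: [0.5544, -0.1562, 0.0994]
tcp_rot: [-0.001, 1.0, -0.004, 0.003]
contact_force: [-1.0, 7.3, 7.5]
finger_gap: -0.0
```

>>> servo_tool(steps=[{"x": 0, "y": 0, "z": 2, "yaw": 0}, {"x": 0, "y": 0, "z": 2, "yaw": 0}, {"x": 0, "y": 0, "z": 0, "yaw": 0}])

```text
time_s: 10.6
ee_pos: [0.5541, -0.1568, 0.0961]
tcp_rot: [-0.0, 1.0, -0.003, 0.002]
contact_force: [-3.2, 6.2, 10.9]
finger_gap: -0.001
```

>>> servo_tool(steps=[{"x": 0, "y": 0, "z": 2, "yaw": 0}, {"x": 0, "y": 0, "z": 2, "yaw": 0}, {"x": 0, "y": 0, "z": 0, "yaw": 0}])

```text
time_s: 10.85
ee_pos: [0.5544, -0.1586, 0.0922]
tcp_rot: [0.001, 1.0, -0.003, 0.003]
contact_force: [-1.4, -0.0, 8.3]
finger_gap: 0.004
```

>>> servo_tool(steps=[{"x": 0, "y": 0, "z": 2, "yaw": 0}, {"x": 0, "y": 0, "z": 1, "yaw": 0}, {"x": 0, "y": 0, "z": 0, "yaw": 0}])

```text
time_s: 11.1
ee_pos: [0.5545, -0.1597, 0.0898]
tcp_rot: [0.002, 1.0, -0.003, 0.003]
contact_force: [-0.9, -4.0, 10.4]
finger_gap: -0.003
```

>>> servo_tool(steps=[{"x": 0, "y": 0, "z": 2, "yaw": 0}, {"x": 0, "y": 0, "z": 1, "yaw": 0}, {"x": 0, "y": 0, "z": 0, "yaw": 0}])

```text
time_s: 11.35
ee_pos: [0.5546, -0.1604, 0.089]
tcp_rot: [0.003, 1.0, -0.003, 0.003]
contact_force: [-6.9, -3.9, 23.4]
finger_gap: 0.002
```

>>> servo_tool(steps=[{"x": 0, "y": 0, "z": 1.5, "yaw": 0}, {"x": 0, "y": 0, "z": 0, "yaw": 0}])

```text
time_s: 11.52
ee_pos: [0.5547, -0.1604, 0.089]
tcp_rot: [0.003, 1.0, -0.003, 0.004]
contact_force: [-11.2, -1.8, 30.5]
finger_gap: 0.001
```

>>> servo_tool(steps=[{"x": 0, "y": 0, "z": -10, "yaw": 0}, {"x": -10, "y": 0, "z": -20, "yaw": 0}, {"x": -20, "y": 0, "z": -25, "yaw": 0}, {"x": -20, "y": 0, "z": -20, "yaw": 0}, {"x": -20, "y": 0, "z": -5, "yaw": 0}, {"x": 0, "y": 0, "z": 0, "yaw": 0}])

```text
time_s: 12.02
ee_pos: [0.4815, -0.1573, 0.1648]
tcp_rot: [-0.0, 1.0, -0.004, 0.002]
contact_force: [0.1, -0.4, -0.3]
finger_gap: 0.002
```

```bash
cat > lev.py <<'E'
from h import *
import sys
tag=sys.argv[1]
plan(511,-158,90,0)
p,d=grab("scene","scene"+tag)
cv2.imwrite(f"pics/c{tag}.png",cv2.resize(p[130:260,140:270],None,fx=4,fy=4,interpolation=2)[:,:,::-1])
P=cloud("scene",d)
for a,b,c in((.61,.628,"head front"),(.578,.59,"headback"),(.535,.56,"mid"),(.465,.485,"tail")):
    k=(P[...,0]>a)&(P[...,0]<b)&(abs(P[...,1]+.158)<.022)&(P[...,2]>.05)&(P[...,2]<.1); Q=P[k]; print(c,k.sum(),np.median(Q,0).round(4) if k.any() else 0)
for s in(-.03,.03):
    k=(P[...,0]>.575)&(P[...,0]<.63)&(abs(P[...,1]+.158-s)<.008)&(P[...,2]>.05)&(P[...,2]<.1);print(s,np.median(P[k][:,2]))
k=(P[...,0]>.6)&(P[...,0]<.64)&(abs(P[...,1]+.092)<.01);print("foam",np.median(P[k][:,2]))
E
python3 lev.py 8
```

```text
t 12.0167 tcp [ 481.5 -157.3  164.8] ang -0.47 tool shift [29.1  0.4 75. ] yaw -0.47 F [ 0.1 -0.4 -0.3] gap 0.0018989918876012465
head front 118 [ 0.6192 -0.1581  0.0707]
headback 69 [ 0.5843 -0.1587  0.0701]
mid 145 [ 0.5466 -0.1586  0.0702]
tail 87 [ 0.4756 -0.1592  0.0706]
-0.03 0.0708288816112208
0.03 0.07033680585614843
foam 0.057508730475518854
```

View pics/c8.png

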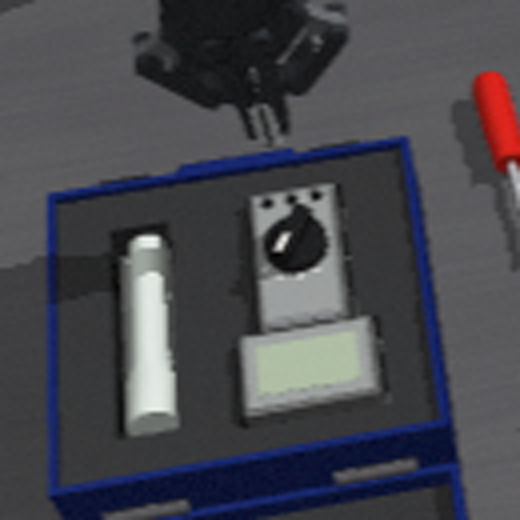

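The meter is fully seated: head, middle and tail tops all read 70.1–70.7 mm and it lies level. Next I measure the dial axis and the bar direction.

Run:
```python
from h import *
p2,d2=grab("top","top8"); s=3.5
o=[]
for n in("scene","top"):
    f=np.load(n+"8.npz")
    for z in(.070,.092):
        B=(.45,.64,-.21,-.105) if z<.08 else (.47,.56,-.21,-.105)
        r=rect(n,f["p"],z,*B,s).copy()
        if z<.08: cv2.polylines(r,[np.round(topix(place(poly(0),[546.6,-158,-.008]),B[1],B[3],s)).astype(int)],True,(255,0,0),1)
        o.append(cv2.copyMakeBorder(r,0,665-r.shape[0],0,0,0))
cv2.imwrite("pics/r8.png",cv2.resize(np.hstack([o[0],o[2]]),None,fx=.9,fy=.9)[:,:,::-1])
a=np.hstack([o[1][:315],o[3][:315]])
cv2.imwrite("pics/r8b.png",a[:,:,::-1]); print(a.shape)
```

```text
(315, 736, 3)
```

View pics/r8.png

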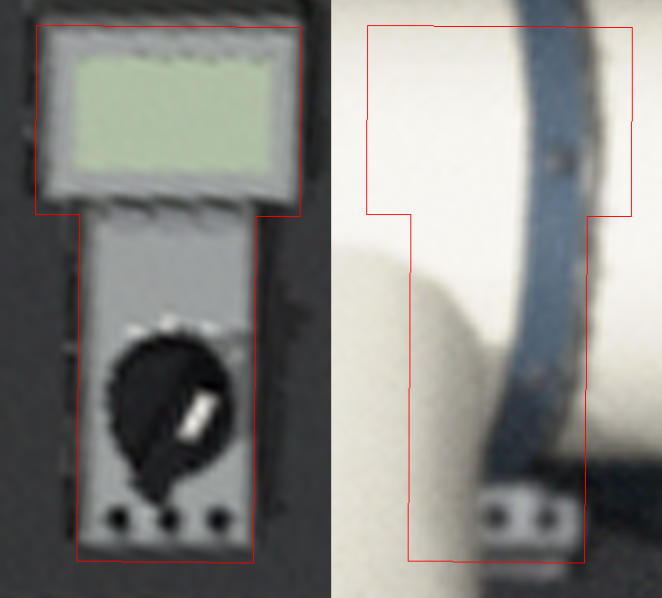

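View pics/r8b.png

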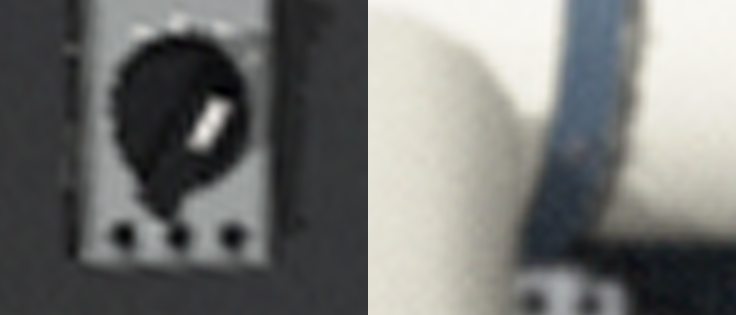

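>>> servo_tool(steps=[{"x": 8, "y": 0.3, "z": 0, "yaw": 0}, {"x": 8, "y": 0.3, "z": 0, "yaw": 0}, {"x": 8, "y": 0.3, "z": 0, "yaw": 0}, {"x": 8.3, "y": 0.3, "z": 0, "yaw": 0}, {"x": 0, "y": 0, "z": 4, "yaw": 7}, {"x": 0, "y": 0, "z": 8, "yaw": 7}, {"x": 0, "y": 0, "z": 8, "yaw": 7}, {"x": 0, "y": 0, "z": 4, "yaw": 7}], grip=36, squeeze=25)

```text
time_s: 12.78
ee_pos: [0.5155, -0.1586, 0.1361]
tcp_rot: [0.0, 0.969, -0.249, -0.001]
contact_force: [-1.2, -0.1, -0.2]
finger_gap: 0.422
```

>>> servo_tool(steps=[{"x": 0, "y": 0, "z": 4, "yaw": 0.6}, {"x": 0, "y": 0, "z": 4, "yaw": 0}, {"x": 0, "y": 0, "z": 0, "yaw": 0}, {"x": 0, "y": 0, "z": 0, "yaw": 0}])

```text
time_s: 13.12
ee_pos: [0.5152, -0.1587, 0.1295]
tcp_rot: [0.0, 0.968, -0.25, -0.0]
contact_force: [0.1, -0.8, 0.2]
finger_gap: 0.418
```

Run:
```python
from h import *
plan(513.8,-158.8,100,-29.1)
p,d=grab("scene","scene9")
cv2.imwrite("pics/c9.png",cv2.resize(p[130:230,160:270],None,fx=5,fy=5,interpolation=2)[:,:,::-1])
```

```text
t 13.1167 tcp [ 515.2 -158.7  129.5] ang -28.91 tool shift [-1.2  0.7 29.5] yaw 0.19 F [ 0.1 -0.8  0.2] gap 0.41799683720358444
```

View pics/c9.png

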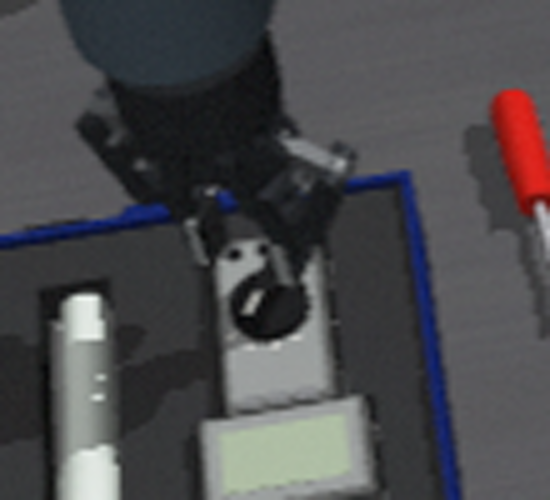

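The fingers stand either side of the bar and parallel to it, so I'll descend and close.

>>> servo_tool(steps=[{"x": -0.6, "y": 0.7, "z": 6, "yaw": 0}, {"x": -0.6, "y": 0, "z": 8, "yaw": 0}, {"x": 0, "y": 0, "z": 8, "yaw": 0}, {"x": 0, "y": 0, "z": 5, "yaw": 0}, {"x": 0, "y": 0, "z": 2, "yaw": 0}, {"x": 0, "y": 0, "z": 0, "yaw": 0}])

```text
time_s: 13.67
ee_pos: [0.5131, -0.1587, 0.0999]
tcp_rot: [0.0, 0.968, -0.251, -0.001]
contact_force: [0.7, -0.3, 0.2]
finger_gap: 0.422
```

>>> servo_tool(steps=[{"x": 0, "y": 0, "z": 0, "yaw": 0}, {"x": 0, "y": 0, "z": 0, "yaw": 0}, {"x": 0, "y": 0, "z": 0, "yaw": 0}, {"x": 0, "y": 0, "z": 0, "yaw": 0}, {"x": 0, "y": 0, "z": 0, "yaw": 0}], grip=5, squeeze=30)

```text
time_s: 14.08
ee_pos: [0.5141, -0.1586, 0.1013]
tcp_rot: [-0.0, 0.968, -0.251, 0.001]
contact_force: [1.4, 1.5, 1.9]
finger_gap: 0.125
```

>>> servo_tool(steps=[{"x": 0, "y": 0, "z": 0, "yaw": -3.8}, {"x": 0, "y": 0, "z": 0, "yaw": -3.8}, {"x": 0, "y": 0, "z": 0, "yaw": -3.8}, {"x": 0, "y": 0, "z": 0, "yaw": -3.8}, {"x": 0, "y": 0, "z": 0, "yaw": -3.8}, {"x": 0, "y": 0, "z": 0, "yaw": -3.8}, {"x": 0, "y": 0, "z": 0, "yaw": -3.8}, {"x": 0, "y": 0, "z": 0, "yaw": -3}])

```text
time_s: 14.75
ee_pos: [0.5141, -0.1588, 0.1012]
tcp_rot: [0.0, 1.0, 0.007, 0.001]
contact_force: [0.5, -0.5, 0.8]
finger_gap: 0.128
```

>>> servo_tool(steps=[{"x": 0, "y": 0, "z": 0, "yaw": 0}, {"x": 0, "y": 0, "z": 0, "yaw": 0}, {"x": 0, "y": 0, "z": 0, "yaw": 0}])

```text
time_s: 15.0
ee_pos: [0.5141, -0.1589, 0.1012]
tcp_rot: [0.0, 1.0, 0.004, 0.001]
contact_force: [1.2, 0.2, 3.2]
finger_gap: 0.122
```

Run:
```python
from h import *
plan(513.8,-158.8,100,-.5); print(ctrl.observe()["wrist_torque"])
```

```text
t 15.0 tcp [ 514.1 -158.9  101.2] ang 0.46 tool shift [-0.3 -0.1  1.2] yaw 0.96 F [1.2 0.2 3.2] gap 0.12225297827547263
[-0.00270018 -0.33493175 -0.09632602]
```

>>> servo_tool(steps=[{"x": 0, "y": 0, "z": 0, "yaw": 0}, {"x": 0, "y": 0, "z": 0, "yaw": 0}, {"x": 0, "y": 0, "z": 0, "yaw": 0}, {"x": 0, "y": 0, "z": 0, "yaw": 0}], grip=36)

```text
time_s: 15.33
ee_pos: [0.5133, -0.1587, 0.1005]
tcp_rot: [-0.0, 1.0, 0.005, -0.0]
contact_force: [-0.3, -0.4, -0.1]
finger_gap: 0.419
```

>>> servo_tool(steps=[{"x": 0, "y": 0, "z": -10, "yaw": 0}, {"x": 0, "y": 0, "z": -20, "yaw": 0}, {"x": -20, "y": 0, "z": -30, "yaw": 0}, {"x": -30, "y": 0, "z": -20, "yaw": 0}, {"x": -30, "y": 0, "z": -10, "yaw": 0}, {"x": -30, "y": 0, "z": 0, "yaw": 0}, {"x": 0, "y": 0, "z": 0, "yaw": 0}])

```text
time_s: 15.92
ee_pos: [0.3997, -0.1597, 0.1925]
tcp_rot: [-0.0, 1.0, 0.004, 0.001]
contact_force: [-0.1, -0.6, -0.8]
finger_gap: 0.422
```

```bash
python3 lev.py 10
python3 - <<'E'
from h import *
f=np.load("scene10.npz"); cv2.imwrite("pics/s10.png",f["p"][:,:,::-1])
s=4; B=(.45,.64,-.21,-.105)
a=rect("scene",f["p"],.070,*B,s);b=rect("scene",f["p"],.092,*B,s)
cv2.imwrite("pics/r10.png",cv2.resize(np.hstack([a,b]),None,fx=.75,fy=.75)[:,:,::-1])
E
```

```text
t 15.9167 tcp [ 399.7 -159.7  192.5] ang 0.49 tool shift [111.1  -0.7 102.7] yaw 0.49 F [-0.1 -0.6 -0.8] gap 0.42187308304013366
head front 112 [ 0.6194 -0.1581  0.0711]
headback 65 [ 0.5838 -0.1567  0.0704]
mid 154 [ 0.5464 -0.1579  0.0707]
tail 84 [ 0.4753 -0.1573  0.0704]
-0.03 0.07084156444653233
0.03 0.07057516943915787
foam 0.05754575027767028
```

View pics/r10.png

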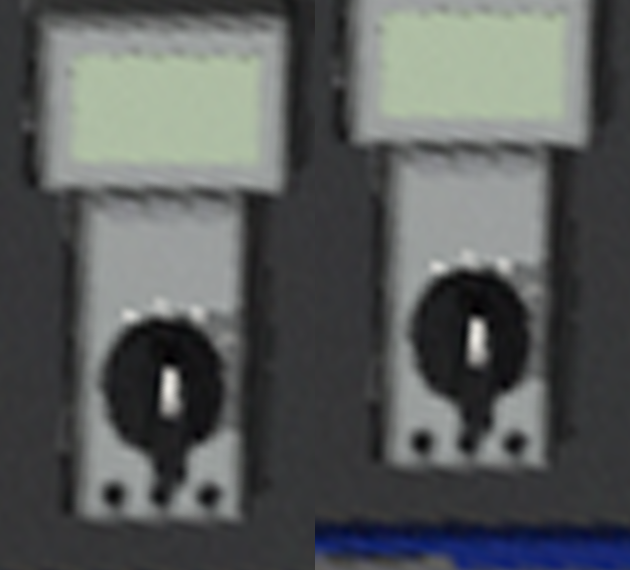

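View pics/s10.png

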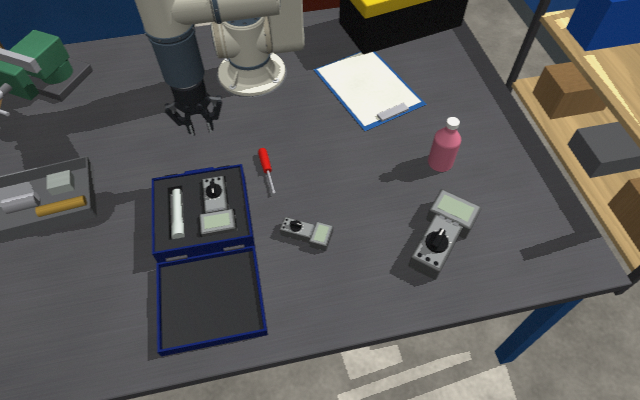

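Run:
```python
from h import *
f=np.load("scene10.npz"); g=rect("scene",f["p"],.092,.49,.55,-.18,-.14,8).min(2)
m=(g>130).astype(np.uint8); k,l,stt,ce=cv2.connectedComponentsWithStats(m)
for i in range(1,k):
    if 60<stt[i,4]<5000:
        ys,xs=np.where(l==i); v=cv2.fitLine(np.c_[xs,ys].astype(np.float32),2,0,.01,.01).ravel(); print(stt[i],np.degrees(np.arctan2(v[0],-v[1]))) 
print(ctrl.job_done())
```

```text
[   0    0   76   49 1369] 67.674736
[210   0  36  11 279] 93.87583
[286  42  26  21 421] 70.01724
[ 132  133   40  110 3729] 0.087423906
the job is handed in; nothing more can be done
None
```

I pressed the middle-sized meter into its cutout and turned the dial one click anticlockwise to OFF, then handed the job in at about 16 s. No verdict was reported.

- **Seating:** I gripped the meter across its 56 mm body, lowered it until the foam lips took hold, then pushed it home with closed fingers (about 30 N at the bottom stop). The last depth readings of the top face were 70.4–71.1 mm from head to tail and side to side. That is level, and within about 1 mm of the expected 70 mm. The foam top read 57.5 mm.
- **Dial:** The white mark line measured 0.1° in world axes, pointing at the display. The cutout itself lies at about -0.5°, so the mark is within about a degree of the meter's axis.
- **Other objects:** The torch, screwdriver and spray bottle look unmoved in the last picture, and the gripper was clear of everything.
- **Disagreements:** Two measurements differed between views. The scene view put the seated meter about 2 mm further toward the lid than the planned centre, which is inside the 3.5 mm clearance. The two cameras disagreed by up to 5 mm on the cutout's x position before I corrected for the visible walls. In the last steps the arm blocked most of the top view, so the final checks rest on the scene camera alone.

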